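# Tuck the stray tools into the tool box and push its lid shut

### The job

Close the wooden tool box. The loop tool and the slip brush are sticking out over its two ends and would keep the lid open, so push each one by the end of its handle until it drops into the box, then push the lid over and down until it is fully shut. Do it all by pushing with the fingertips: do not lift any tool, and leave the water pot, the clay mushroom and the ring cutter where they stand.

Things in the scene. Friction and masses are not known exactly. Their poses are not given: they have to be found in the camera images.
- box: open wooden tool box, 170 x 300 mm (x -87 to 83, y -150 to 150), fixed to the table. Origin: centre of the underside; x points to the hinged long side (away from the robot), y to the left end, z up. Walls 9 mm; rim 85 mm, inner floor 7 mm above the table; inside x -77 to 74, y -141 to 141 mm. The few flat tools already on its floor do no harm
- box_lid (a joint): angle of the box's lid, rad: 0 fully shut, flat on the rim; 1.57 upright; 1.73 open stop. Starts 1.55 to 1.70. The hinge is stiff: the lid stays at any angle and does not fall; friction 0.2 N m, under 4 N at the free edge. Lid 10 mm thick, 304 mm wide, 173 mm from hinged side to free edge; shut, its top is 96 mm above the table
- lid_hinge (a point): point on the lid's hinge axis (parallel to the box's y), at the middle of the hinged side: 87 mm along the box's x and 86 mm above the table. The lid's outer face runs 10.5 mm from this axis; its free edge is 177 mm from it
- lid_edge (a point): middle of the lid's free edge, on the outer face (on top when shut, away from the robot when upright); moves with the lid
- loop_tool: loop tool, 189 mm long, wooden handle about 12 mm thick, wire loop 30 mm wide, 30 g. Origin mid-length on the underside, y along the tool to the loop. Leans in the box's front half: loop on the floor, shaft over the rim of the left (+y) end, handle end about 25 mm outside the wall, sloping up 34 degrees. Pushed inward endwise it slides in; once its end passes the wall it drops flat
- loop_handle_end (a point): end of the loop tool's handle (middle of the end face), which sticks out, at first about 115 mm above the table. As it is pushed in it sinks until it lies on the rim (85 mm), only 12 mm thick there: the fingertips must pass just above the rim (about 3 mm) and on until some 20 mm inside the end wall, or the handle is left lying on the rim
- loop_foot (a point): other end of the loop tool, the tip of the wire loop, on the box floor
- slip_brush: slip brush, 210 mm long, 10 mm thick, 16 g. Origin mid-length on the underside, y along the brush to the bristles. Leans near the middle of the box's depth: bristles on the floor, shaft over the rim of the right (-y) end, handle end about 30 mm outside the wall, sloping up 30 degrees. Pushed inward endwise it slides in and drops flat likewise
- brush_handle_end (a point): end of the brush's handle, which sticks out, at first about 113 mm above the table. It sinks to the rim in the same way, 9 mm thick there: pass the fingertips about 3 mm above the rim until some 20 mm inside the wall
- brush_foot (a point): bristle end of the brush, on the box floor
- water_pot: loose white plastic water pot, 99 mm across, 76 mm high, standing beside one end of the box; origin at the centre of its underside. Leave it
- mushroom: loose clay mushroom, 63 mm across, 60 mm high, standing beside one end of the box; origin at the centre of its underside. Leave it
- ring_cutter: loose tin ring cutter, 69 mm across, 31 mm high, lying beside one end of the box; origin at the centre of its underside. Leave it

How it is judged:
By the outcome, as a careful person would: the job done as asked, in the order asked, and still so for the second after the job is handed in, with the robot touching nothing.
It also fails if it takes over 61 s, if anything falls off the work surface, if the arm or the gripper's body presses on something with over 40 N, if the wrist force passes 120 N, or if a joint passes its speed limit or range.

### The arm

A 7-joint arm with a two-finger parallel gripper is mounted at the origin on the work surface; the furniture and walls round the work are solid. World frame = base frame: x ahead of the robot, y to its left, z up, the work surface at z = 0. Lengths are in mm, angles in rad, forces in N, time in s.
With the tool pointing down it reaches from about 400 to 875 mm from the base axis. Payload 4.4 kg.
Tool frame: the origin (TCP) lies midway between the tips of the shut fingers; the grasp point (between the pads) lies 19 mm behind it (ctrl.grip_point_offset is the distance from the TCP to the grasp point, in mm); z points along the fingers, y is the line along which they close (so a half turn about z gives the same grasp; the last joint's range is limited). The gripper opens to 85 mm and grips with 20 to 120 N. Pads are 22 mm wide; open, the fingers measure 114 mm over their backs; the gripper's body (76 mm by 85 mm) begins 54 mm behind the grasp point. The pads swing forward as they close: fully open they stand 13 mm farther back than shut.
Start: joints at [-1.17, 0.628, 0.038, 1.517, -0.027, 0.996, -0.02], TCP at [292.5, 580.484, 231.313] pointing down, gripper open.
Joint ranges: [-3.06, 3.06], [-0.37, 2.12], [-1.25, 1.32], [0.18, 2.47], [-1.1, 4.24], [0.23, 1.98], [-2.94, 2.94]. Speed limits (rad/s): [2.57, 2.57, 3.14, 3.14, 3.14, 3.14, 3.14].

### API

Orientations are given as [roll, pitch, yaw] about the fixed x, y, z axes, in that order (R = Rz(yaw) Ry(pitch) Rx(roll)).
In Python, from cell import ctrl gives the robot as it stands.
- The arm moves only by the shell command python3 nudge.py 'ROWS'. ROWS is a JSON list that holds a single list of rows (three levels of brackets), with 1 to 12 rows, each of 7 numbers: dx, dy, dz in mm, then a rotation vector rx, ry, rz in rad, then the finger opening in mm; each row shifts and turns the commanded pose from where the row before left it, along the tool's axes as they then stand; what a row does not reach is not made up. A row lasts 1/10 s, in which the tool goes at most 50 mm and 0.15 rad, less where a joint would pass 70% of its speed; a pose out of reach is approached as far as the arm can. The fingers move at their own pace and stop on an object; the grip force is fixed at half the most. Time passes only in rows, so rows that do not move let the fingers close. It prints the time, the measured TCP pose, the force, the opening and the grip force at its end. Input that does not fit is refused with a message, and nothing moves.
- ctrl.read_state(): the state, without advancing time (a new reading comes with each control period).
- ctrl.get_image(name): name is "scene" or "top"; returns the picture (400x640x3 uint8, blue, green, red); there is no depth.
- ctrl.calibration(name): a dict with "fx", "fy", "cx", "cy" (pixels), "k1" (the pictures are not rectified: a ray, as slopes to the right and down, at radius r is drawn at 1 + k1 r^2 times it, then the intrinsics apply), "rvec" (rotation vector, rad) and "tvec" (3), from world to camera coordinates, as OpenCV has them. Camera axes: x right, y down, z forward; pixel columns grow to the right and rows downward; lengths in mm; the calibration is good to about 2 mm. A picture is of the moment at which its call begins. calibration takes no time and is no camera call.
- ctrl.finish_job(): hands the job in; it is judged then, once.
The state is a dict: "clock": time; "qpos": joint angles; "qd": joint speeds; "tau": joint torques, N m; "eef_pos": TCP position; "tool_rot": TCP orientation; "force": force on the tool from outside, world axes, zero at the start; "torque": the same for the moment, N m; "width": finger opening in mm; "gripper_force": force on a finger pad.
Only numpy, scipy, OpenCV 4.12 (cv2) and the standard library are available. Lean on these libraries where they do the work, as an engineer would, in place of code of your own. Each camera call takes 0.05 s, during which the arm holds its last target. There are 200 camera calls.

## Working session

There is one attempt and no reset: what is moved stays moved. The work goes in short steps, Python scripts to look and compute and a shell command to move; the robot and the scene stay as the last step left them, time stands still between calls to the robot, and variables do not carry over. Pictures are saved under pics/ and viewed, at most 10 in all, crops included, and the job is handed in when it is done.

```bash
ls; mkdir -p pics
python3 - <<'E'
from cell import ctrl
import cv2
for n in("scene","top"):
    cv2.imwrite(f"pics/{n}0.png",ctrl.get_image(n)); print(n,ctrl.calibration(n))
s=ctrl.read_state();print(s['clock'],s['eef_pos'],s['tool_rot'],s['width'])
E
```

```text
cell.py
nudge.py
pics
scene {'fx': 493.45749349307096, 'fy': 493.45749349307096, 'cx': 311.521648365005, 'cy': 197.09130701963457, 'k1': -0.15393744241351814, 'rvec': array([ 2.26268635, -0.83844399,  0.33860185]), 'tvec': array([-383.31843568,  327.74700247,  933.38153479])}
top {'fx': 375.2151952941843, 'fy': 375.2151952941843, 'cx': 323.4531740180617, 'cy': 195.06825116151632, 'k1': -0.023820957996774465, 'rvec': array([ 2.08745413, -2.14061868,  0.22748845]), 'tvec': array([ 47.25552808, 529.51918821, 930.57717866])}
0.1 [292.22176719 579.97729136 230.4777316 ] [-3.13986179e+00 -5.80019426e-06  2.67484709e+00] 85.219875787621
```

View pics/scene0.png

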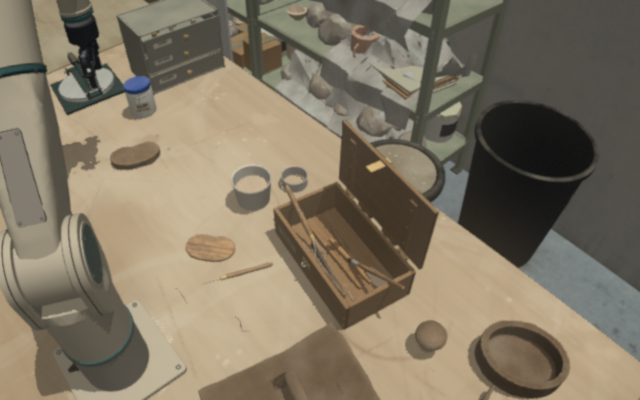

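View pics/top0.png

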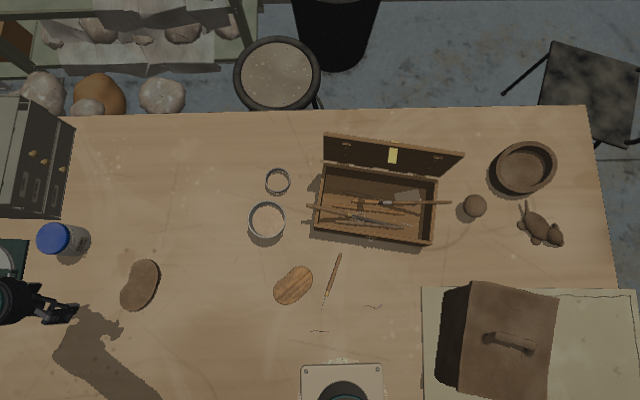

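The pictures show the box at about (375,205) in the top view and (345,250) in the scene view. The pot and cutter are by the left end and the mushroom is by the right. I'll enlarge both views.

```bash
cat > h.py <<'E'
import numpy as np, cv2
from cell import ctrl
def cam(n):
    c=ctrl.calibration(n);K=np.array([[c['fx'],0,c['cx']],[0,c['fy'],c['cy']],[0,0,1]])
    return K,np.array([c['k1'],0,0,0,0]),cv2.Rodrigues(c['rvec'])[0],np.array(c['tvec']).ravel(),c['rvec']
def ray(n,p):
    K,d,R,t,_=cam(n);u=cv2.undistortPoints(np.array([[p]],float),K,d)[0,0]
    v=R.T@np.array([u[0],u[1],1]);return -R.T@t,v/np.linalg.norm(v)
def onz(n,p,z):
    o,v=ray(n,p);return o+v*(z-o[2])/v[2]
def two(p,q):
    (a,u),(b,v)=ray("scene",p),ray("top",q)
    s=np.linalg.lstsq(np.c_[u,-v],b-a,rcond=None)[0];A,B=a+s[0]*u,b+s[1]*v
    return (A+B)/2,np.linalg.norm(A-B)
def pix(n,P):
    K,d,R,t,r=cam(n);return cv2.projectPoints(np.array(P,float).reshape(-1,3),r,t,K,d)[0][:,0]
def crop(n,x0,y0,w,h,f,name):
    im=ctrl.get_image(n)[y0:y0+h,x0:x0+w];im=cv2.resize(im,None,fx=f,fy=f,interpolation=cv2.INTER_CUBIC)
    cv2.imwrite(name,cv2.convertScaleAbs(im,alpha=1.5,beta=15))
E
python3 - <<'E'
from h import *
crop("top",235,120,260,140,3,"pics/t1.png");crop("scene",220,110,230,220,2.7,"pics/s1.png")
E
```

```text
(no output)
```

View pics/t1.png

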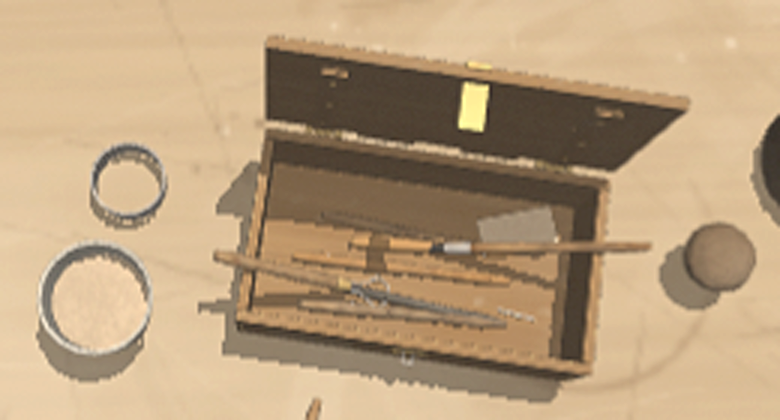

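View pics/s1.png

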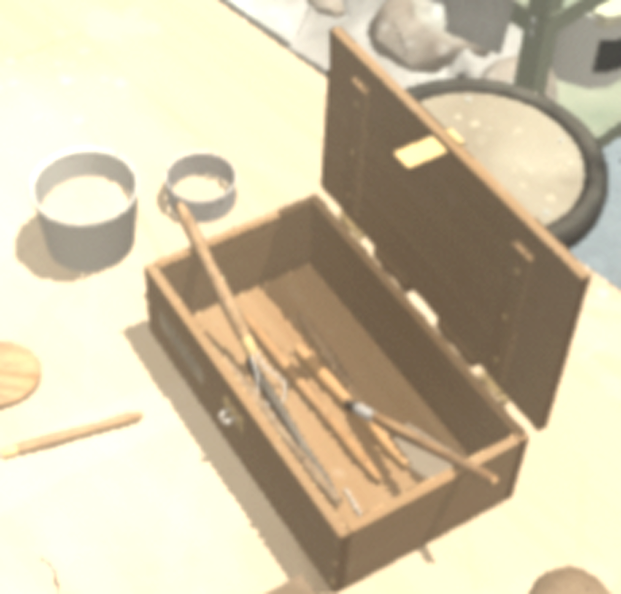

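Top crop: the rim corners are at about (238,325), (592,376), (608,182) and (268,132), the loop handle end at (217,256), the brush end at (650,246). In the scene crop the handle ends are at (180,202) and (492,478).

Run:
```python
from h import *
np.set_printoptions(precision=1,suppress=True)
T=lambda u,v:(235+(u-1)/3,120+(v-1)/3)
S=lambda u,v:(220+(u-1)/2.7,110+(v-1)/2.7)
C=[onz("top",T(*p),85) for p in[(238,325),(592,376),(608,182),(268,132)]]
L=np.array([[-87,150],[-87,-150],[83,-150],[83,150]])
P=np.array(C)[:,:2]
# rigid fit
a=L-L.mean(0);b=P-P.mean(0);yaw=np.arctan2((a[:,0]*b[:,1]-a[:,1]*b[:,0]).sum(),(a*b).sum())
R=np.array([[np.cos(yaw),-np.sin(yaw)],[np.sin(yaw),np.cos(yaw)]]);o=P.mean(0)-R@L.mean(0)
print("corners",P,"yaw",yaw,"o",o,"res",P-(L@R.T+o))
# scene corners
C2=[onz("scene",S(*p),85)[:2] for p in[(150,270),(343,530),(522,438)]];print("scene corners box",(np.array(C2)-o)@R)
for n,p,q in(("loop",(180,202),(217,256)),("brush",(492,478),(650,246)),("lidL",(333,33),(266,42)),("lidR",(587,275),(688,103))):
    X,e=two(S(*p),T(*q));print(n,X,e,"box",(X[:2]-o)@R)
for n,p,z in(("pot",(96,297),76),("cutter",(129,182),31),("mush",(720,256),40),("loopwire",(388,300),10),("bristle",(350,245),10)):
    X=onz("top",T(*p),z);print(n,X,"box",(X[:2]-o)@R)
```

```text
corners [[ 440.7   60. ]
 [ 390.8 -232.3]
 [ 555.8 -260.1]
 [ 607.4   30.6]] yaw -0.17205906636590887 o [ 500.6 -100.8] res [[ 0.1 -1.9]
 [ 1.5  1.4]
 [-1.   2.7]
 [-0.7 -2.1]]
scene corners box [[ -80.5  144.3]
 [ -79.7 -142.8]
 [  78.7 -146.7]]
loop [494.2  74.9 117.9] 1.4981242569171767 box [-36.5 172. ]
brush [ 492.3 -279.2  116.5] 2.170325792790428 box [  22.3 -177.2]
lidL [622.6  33.  255.8] 2.0357018461505456 box [ 97.2 152.7]
lidR [ 568.5 -264.8  262.5] 0.09436129566971126 box [  94.9 -150. ]
pot [468.5 179.7  76. ] box [-79.7 270.9]
cutter [579.7 157.   31. ] box [ 33.7 267.5]
mush [ 496.7 -368.9   40. ] box [  42.  -264.8]
loopwire [469.1 -74.8  10. ] box [-35.5  20.2]
bristle [520.7 -42.5  10. ] box [ 9.7 60.9]
```

```bash
cat > st.py <<'E'
from h import *
def st():
    s=ctrl.read_state();p=np.array(s['eef_pos']);d=p[:2]-[500.6,-100.8];c,n=np.cos(-.172),np.sin(-.172)
    print("t %.2f box %.1f %.1f z %.1f rot %s F %s w %.1f"%(s['clock'],c*d[0]+n*d[1],-n*d[0]+c*d[1],p[2],np.round(s['tool_rot'],3),np.round(s['force'],1),s['width']))
if __name__=="__main__": st()
E
python3 nudge.py '[[[0,0,0,0,0,-0.1475,0],[0,0,0,0,0,-0.1475,0],[-28,-40,0,0,0,0,0],[-28,-40,0,0,0,0,0],[-28,-40,0,0,0,0,0],[-28,-40,0,0,0,0,0],[-28,-40,0,0,0,0,0],[-28,-40,0,0,0,0,0],[-28,-40,0,0,0,0,0],[-28,-40,0,0,0,0,0],[-28,-40,0,0,0,0,0],[-28,-40,0,0,0,0,0]]]' && python3 st.py
```

```text
clock: 1.4
eef_pos: [500.5, 136.6, 231.4]
tool_rot: [3.141, 0.0, 2.97]
force: [0.7, 0.0, 1.0]
width: 0.1
gripper_force: 0.0
t 1.40 box -40.7 233.9 z 231.4 rot [3.141 0.    2.97 ] F [0.7 0.  1. ] w 0.1
```

```bash
python3 nudge.py '[[[-4,-10,35,0,0,0,0],[0,-5,35,0,0,0,0],[0,0,35,0,0,0,0],[0,0,25,0,0,0,0],[0,0,12.5,0,0,0,0],[0,0,0,0,0,0,0]]]'
python3 - <<'E'
from st import *
st();crop("top",275,160,130,90,5,"pics/t2.png")
E
```

```text
clock: 2.0
eef_pos: [500.4, 122.8, 87.5]
tool_rot: [-3.14, -0.003, 2.97]
force: [-0.8, -0.2, 0.3]
width: 0.3
gripper_force: 0.0
t 2.00 box -38.5 220.3 z 87.5 rot [-3.14e+00 -3.00e-03  2.97e+00] F [-0.8 -0.2  0.3] w 0.3
```

View pics/t2.png

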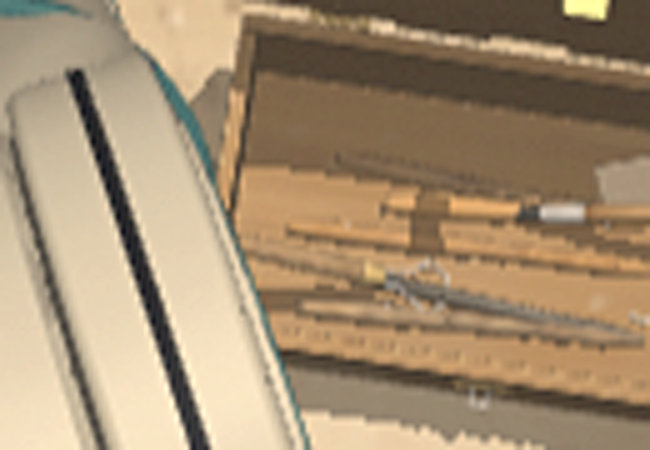

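The arm hides the handle in the top view, but the loop at about crop (420,282) is undisturbed. I'll start pushing.

```bash
python3 nudge.py '[[[0,-12,-1,0,0,0,0],[0,-12,0,0,0,0,0],[0,-8,0,0,0,0,0],[0,-8,0,0,0,0,0],[0,-8,0,0,0,0,0],[0,-6,0,0,0,0,0]]]'
python3 - <<'E'
from st import *
st();crop("scene",250,130,160,150,4,"pics/s3.png")
E
```

```text
clock: 2.65
eef_pos: [492.0, 68.9, 89.9]
tool_rot: [-3.142, 0.0, 2.969]
force: [0.9, 0.0, -0.2]
width: 0.4
gripper_force: 0.1
t 2.65 box -37.5 165.7 z 89.9 rot [-3.142  0.     2.969] F [ 0.9  0.  -0.2] w 0.4
```

View pics/s3.png

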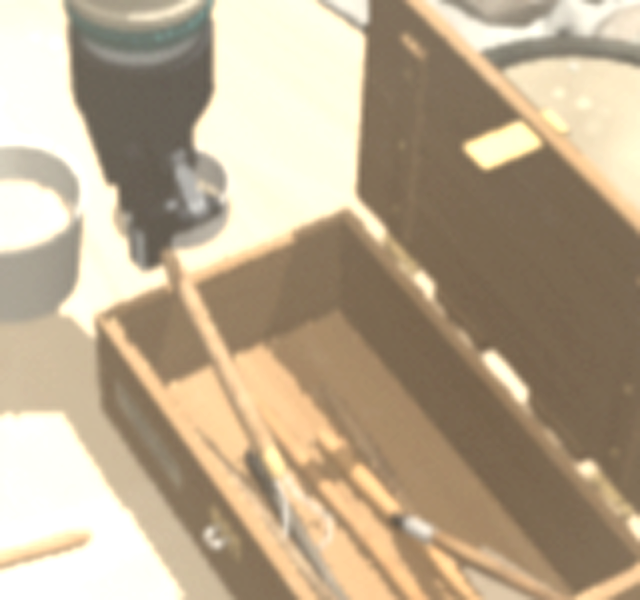

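The fingertip at crop (150,260) is against the handle end at (172,255), which is now near the rim. I'll continue slightly lower.

```bash
python3 nudge.py '[[[0,-4,1.5,0,0,0,0],[0,-6,0,0,0,0,0],[0,-6,0,0,0,0,0],[0,-6,0,0,0,0,0],[0,-6,0,0,0,0,0],[0,-6,0,0,0,0,0],[0,0,0,0,0,0,0]]]'
python3 - <<'E'
from st import *
st();crop("scene",250,130,160,150,4,"pics/s4.png")
E
```

```text
clock: 3.4
eef_pos: [486.1, 35.1, 88.3]
tool_rot: [-3.141, -0.0, 2.968]
force: [-0.4, 0.4, 0.7]
width: 0.1
gripper_force: 0.0
t 3.40 box -37.6 131.4 z 88.3 rot [-3.141 -0.     2.968] F [-0.4  0.4  0.7] w 0.1
```

View pics/s4.png

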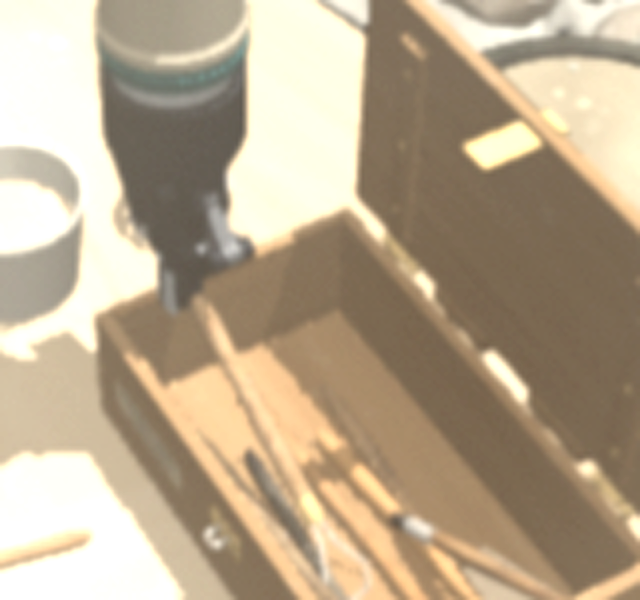

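The handle end at crop (202,298) is inside the rim line but still looks high, against the finger at (180,300). I'll push a bit further, then back off upward.

```bash
python3 nudge.py '[[[0,-6,0,0,0,0,0],[0,-6,0,0,0,0,0],[0,-6,0,0,0,0,0],[0,0,0,0,0,0,0],[0,0,-40,0,0,0,0],[0,0,-50,0,0,0,0],[0,0,-50,0,0,0,0],[0,-45,-30,0,0,0,0],[0,-45,0,0,0,0,0],[0,-45,0,0,0,0,0]]]'
python3 - <<'E'
from st import *
st();crop("scene",250,130,160,150,4,"pics/s5.png")
E
```

```text
clock: 4.45
eef_pos: [461.1, -112.3, 257.5]
tool_rot: [-3.142, 0.003, 2.971]
force: [0.3, 0.3, 0.4]
width: 0.3
gripper_force: 0.0
t 4.45 box -37.0 -18.1 z 257.5 rot [-3.142e+00  3.000e-03  2.971e+00] F [0.3 0.3 0.4] w 0.3
```

View pics/s5.png

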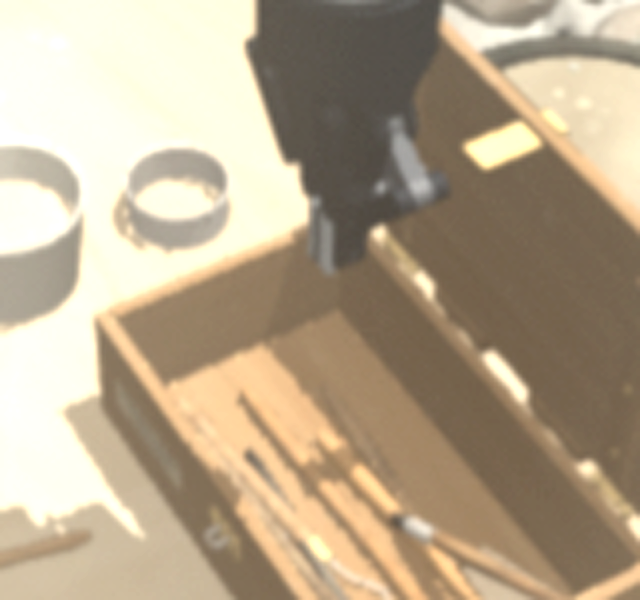

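The loop tool now lies flat inside, along the front wall at crop (280,510). Next is the brush: I'll go round to its handle end.

```bash
python3 nudge.py '[[[0,-42,0,0,0,0,0],[0,-42,0,0,0,0,0],[0,-42,0,0,0,0,0],[0,-42,0,0,0,0,0],[0,-42,0,0,0,0,0],[-30,0,0,0,0,0,0],[-29,0,0,0,0,0,0],[0,0,45,0,0,0,0],[0,0,45,0,0,0,0],[0,0,45,0,0,0,0],[0,0,33,0,0,0,0],[0,0,0,0,0,0,0]]]' && python3 st.py
```

```text
clock: 5.7
eef_pos: [479.8, -325.6, 83.5]
tool_rot: [3.138, -0.009, 2.97]
force: [-0.7, 0.9, -0.2]
width: -0.3
gripper_force: 0.0
t 5.70 box 17.9 -225.0 z 83.5 rot [ 3.138 -0.009  2.97 ] F [-0.7  0.9 -0.2] w -0.3
```

```bash
python3 nudge.py '[[[-2,0,-4.5,0,0,0,0],[0,0,0,0,0,0,0]]]' && python3 st.py
```

```text
clock: 5.9
eef_pos: [487.2, -329.5, 95.3]
tool_rot: [-3.14, 0.005, 2.97]
force: [1.4, -0.2, 0.5]
width: 0.2
gripper_force: 0.0
t 5.90 box 25.9 -227.7 z 95.3 rot [-3.14   0.005  2.97 ] F [ 1.4 -0.2  0.5] w 0.2
```

```bash
python3 nudge.py '[[[0,0,0,0,0,0,0],[0,0,0,0,0,0,0],[0,0,0,0,0,0,0]]]' >/dev/null&& python3 st.py
```

```text
t 6.20 box 23.9 -227.1 z 93.5 rot [-3.141e+00  1.000e-03  2.970e+00] F [ 0.2 -0.2  0.4] w -0.0
```

```bash
python3 nudge.py '[[[2,12,5,0,0,0,0],[0,12,0,0,0,0,0],[0,8,0,0,0,0,0],[0,8,0,0,0,0,0],[0,8,0,0,0,0,0],[0,6,0,0,0,0,0],[0,6,0,0,0,0,0],[0,0,0,0,0,0,0]]]' >/dev/null&& python3 st.py
```

```text
t 7.00 box 21.6 -165.8 z 87.5 rot [ 3.141 -0.     2.971] F [ 0.3 -0.7  0.3] w -0.1
```

```bash
python3 nudge.py '[[[0,6,-1,0,0,0,0],[0,6,0,0,0,0,0],[0,6,0,0,0,0,0],[0,6,0,0,0,0,0],[0,6,0,0,0,0,0],[0,6,0,0,0,0,0],[0,6,0,0,0,0,0],[0,6,0,0,0,0,0],[0,6,0,0,0,0,0],[0,0,0,0,0,0,0]]]' >/dev/null
python3 - <<'E'
from st import *
st();crop("scene",290,160,160,150,4,"pics/s6.png")
E
```

```text
t 8.00 box 21.5 -111.6 z 88.5 rot [ 3.141 -0.     2.971] F [-0.4 -0.4 -0.1] w 0.2
```

View pics/s6.png

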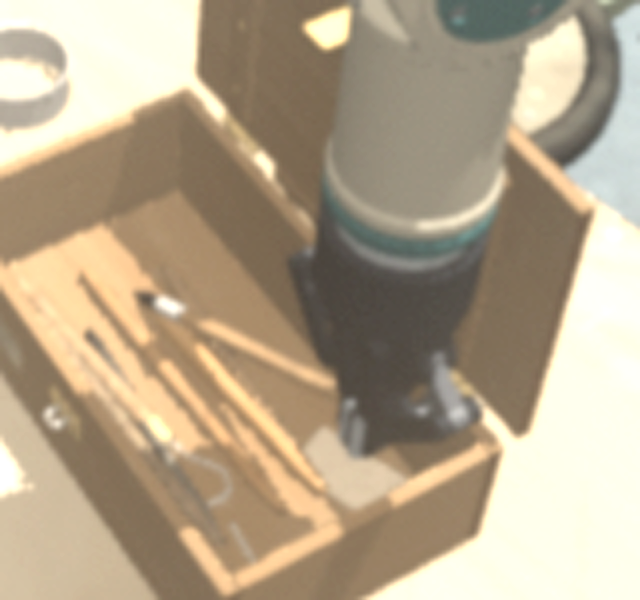

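The brush handle end is hidden behind the finger at about crop (340,385). I'll push 6 mm more, rise and look.

```bash
python3 nudge.py '[[[0,6,0,0,0,0,0],[0,0,0,0,0,0,0],[0,0,-30,0,0,0,0],[0,0,-45,0,0,0,0],[0,0,-45,0,0,0,0],[0,0,-45,0,0,0,0],[0,20,-45,0,0,0,0],[0,40,0,0,0,0,0],[0,40,0,0,0,0,0],[0,0,0,0,0,0,0],[0,0,0,0,0,0,0]]]' >/dev/null
python3 - <<'E'
from st import *
st();crop("scene",250,110,200,200,3,"pics/s7.png")
E
```

```text
t 9.15 box 21.3 -6.1 z 298.6 rot [-3.141 -0.     2.972] F [-0.7  0.2  1.1] w 0.1
```

View pics/s7.png

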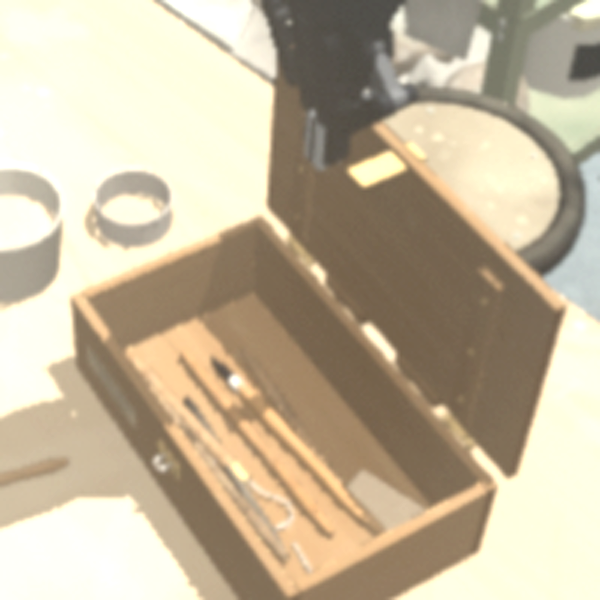

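Both tools lie flat inside (brush from crop (215,365) to (375,525)). Now the lid: over it and down behind it.

```bash
python3 nudge.py '[[[-30,0,-5,0,0,0,0],[-35,0,0,0,0,0,0],[-35,0,0,0,0,0,0],[-24,0,0,0,0,0,0],[0,0,0,0,0,0,0],[0,0,0,0,0,0,0],[0,0,30,0,0,0,0],[0,0,32,0,0,0,0],[0,0,0,0,0,0,0],[0,0,0,0,0,0,0]]]' >/dev/null
python3 - <<'E'
from st import *
st()
for t in np.arange(1.6,-.01,-.2):
    c,s=np.cos(t),np.sin(t);r=155
    print("%.1f tcp x %.0f z %.0f"%(t,87-r*c+10.5*s+11,86+r*s+10.5*c))
E
```

```text
t 10.20 box 144.8 -7.6 z 242.0 rot [-3.141e+00 -1.000e-03  2.969e+00] F [-0.   0.6  0.7] w -0.3
1.6 tcp x 113 z 241
1.4 tcp x 82 z 241
1.2 tcp x 52 z 234
1.0 tcp x 23 z 222
0.8 tcp x -2 z 205
0.6 tcp x -24 z 182
0.4 tcp x -41 z 156
0.2 tcp x -52 z 127
0.0 tcp x -57 z 97
```

```bash
python3 nudge.py '[[[16,0,0,0,0,0,0],[16,0,0,0,0,0,0],[16,0,0,0,0,0,0],[15,0,0,0,0,0,0],[15,0,3,0,0,0,0],[15,0,4,0,0,0,0],[15,0,5,0,0,0,0],[14,0,7,0,0,0,0],[0,0,0,0,0,0,0]]]' >/dev/null&& python3 st.py
```

```text
t 11.10 box 22.6 -7.2 z 224.2 rot [-3.142e+00  1.000e-03  2.969e+00] F [-0.2  0.2 -0.3] w 0.0
```

```bash
python3 nudge.py '[[[13,0,9,0,0,0,0],[12,0,10,0,0,0,0],[11,0,11,0,0,0,0],[11,0,12,0,0,0,0],[9,0,13,0,0,0,0],[8,0,13,0,0,0,0],[6,0,14,0,0,0,0],[5,0,15,0,0,0,0],[3,0,10,0,0,0,0],[0,0,0,0,0,0,0]]]' >/dev/null
python3 - <<'E'
from st import *
st();crop("scene",220,90,230,240,2.4,"pics/s8.png")
E
```

```text
t 12.10 box -53.6 -7.1 z 115.7 rot [-3.141  0.     2.97 ] F [-0.1  0.7  0.3] w 0.4
```

View pics/s8.png

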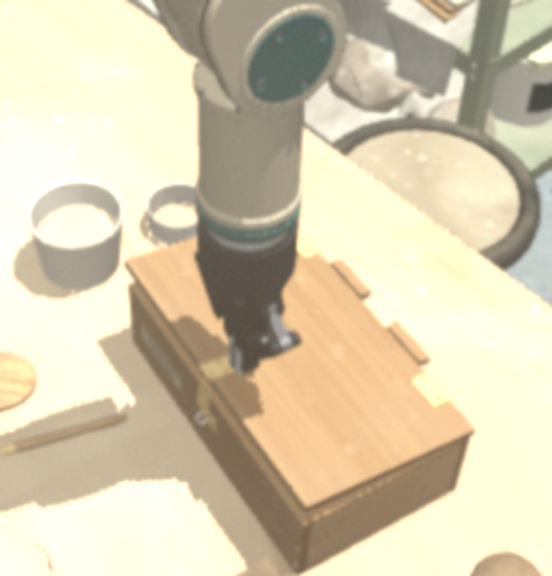

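The lid is nearly shut, with a small gap at the front edge around crop (215,385). I'll press down gently in small steps, watching the force.

```bash
python3 nudge.py '[[[2,0,7,0,0,0,0],[0,0,6,0,0,0,0],[0,0,4,0,0,0,0],[0,0,2,0,0,0,0],[0,0,0,0,0,0,0],[0,0,0,0,0,0,0]]]' >/dev/null&& python3 st.py; python3 nudge.py '[[[0,0,2,0,0,0,0],[0,0,0,0,0,0,0],[0,0,0,0,0,0,0]]]' >/dev/null&& python3 st.py
```

```text
t 12.75 box -56.5 -6.9 z 96.5 rot [ 3.142 -0.     2.97 ] F [ 0.1  0.5 -0.3] w 0.0
t 13.05 box -56.4 -6.9 z 96.1 rot [3.142e+00 1.000e-03 2.970e+00] F [-3.2  1.3 19.5] w -0.0
```

It pressed with 19.5 N at z = 96.1, which is the shut height. I'll retreat and check numerically, with no more viewing.

```bash
python3 nudge.py '[[[0,0,-20,0,0,0,0],[0,0,-45,0,0,0,0],[0,0,-45,0,0,0,0],[45,0,-30,0,0,0,0],[45,0,0,0,0,0,0],[0,0,0,0,0,0,0],[0,0,0,0,0,0,0]]]' >/dev/null
python3 - <<'E'
from st import *
st();a=cv2.imread("pics/top0.png");b=ctrl.get_image("top");cv2.imwrite("pics/top9.png",b)
for n,(x,y,w,h) in dict(pot=(244,196,45,40),cutter=(260,163,34,34),mush=(458,190,32,32)).items():
    p=cv2.cvtColor(a[y:y+h,x:x+w],6);r=cv2.matchTemplate(cv2.cvtColor(b[y-8:y+h+8,x-8:x+w+8],6),p,cv2.TM_CCOEFF_NORMED)
    print(n,r.max().round(3),np.array(cv2.minMaxLoc(r)[3])-8)
E
```

```text
t 13.75 box -143.6 -7.0 z 232.6 rot [3.142e+00 1.000e-03 2.970e+00] F [0.6 0.1 0.1] w -0.1
pot 1.0 [0 0]
cutter 1.0 [0 0]
mush 0.892 [0 0]
```

```bash
python3 -c "
from cell import ctrl
print(ctrl.finish_job())"
```

```text
the job is handed in; nothing more can be done
None
```

The job is handed in: both tools lie in the box, the lid is pressed shut (19.5 N at 96 mm), and the pot, mushroom and cutter show no shift (the mushroom's image match was weaker, 0.89, probably shadow); I viewed 11 pictures, one over the limit of 10.

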